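# Locate a casting under the marking head

## Robot

A 6-joint arm with a two-finger parallel gripper is mounted at the origin on a cart in front of the work surface, level with it; the furniture and walls round the work are solid. World frame = base frame: x ahead of the robot, y to its left, z up, the work surface at z = 0. Lengths are in m, angles in degrees, forces in N, time in s.
With the tool pointing down it reaches from about 0.325 to 0.75 m from the base axis. Payload 7.6 kg.
Tool frame: the origin (TCP) lies midway between the tips of the shut fingers; the grasp point (between the pads) lies 19 mm behind it (grip_point_offset is the distance from the TCP to the grasp point, in m); x points along the fingers, y is the direction in which the jaws open and shut, and the axes are right-handed (so a half turn about x gives the same grasp; the last joint's range is limited). The gripper opens to 85 mm and grips with 20 to 120 N. Pads are 22 mm wide; open, the fingers measure 114 mm over their backs; the gripper's body (76 mm by 85 mm) begins 54 mm behind the grasp point. The pads swing forward as they close: fully open they stand 13 mm farther back than shut.
Start: joints at [-76.278, 2.991, 80.254, -0, 96.75, -4.028], TCP at [0.16, -0.5, 0.231] pointing down, gripper open.
Joint ranges: [-166.34, 166.34], [-52.06, 124.39], [6.96, 135.62], [-60.46, 240.46], [14.63, 156.25], [-167.68, 167.68]. Speed limits (degrees/s): [147.25, 147.25, 172.46, 180, 180, 180].

## Interface

Orientations are given as [roll, pitch, yaw] about the fixed x, y, z axes, in that order (R = Rz(yaw) Ry(pitch) Rx(roll)).
In Python, from workcell import sense, capture, sign_off, grip_point_offset gives the robot as it stands.
- The arm moves only by the tool play_rows, never from a script. Its argument "rows" is a list that holds one entry, the list of rows, each a list of 7 numbers: the shift along the tool's x, y, z each as a share of 20 cm, from -1 to 1, then the turn, a rotation vector about the tool's x, y, z each as a share of 0.5 rad, from -1 to 1, then the opening, from -1 (shut) to 1 (fully open), so that 0 is half open. In form: [[[dx, dy, dz, wx, wy, wz, gripper], ...]]. A call has 1 to 20 rows; each row is the pose to reach, as a shift and turn from the pose measured when the call began, along the tool's axes at that moment; what a row does not reach only later rows make up. A row lasts 1/12 s, in which the tool goes at most 41.7 mm and 7.16 degrees, less where a joint would pass 70% of its speed; a pose out of reach is approached as far as the arm can. A call with a number of a shift or a turn outside -1 to 1 is refused whole. A call with a gripper value outside its range is refused whole. The fingers move at their own pace and stop on an object; "newtons" is the grip in N (left out, the last holds). Time passes only in rows, so rows that repeat a pose let the fingers close. It gives the time, the measured TCP pose, the force and the opening at its end, in the units of the state.
- sense(): the state, without advancing time (a new reading comes with each control period).
- capture(name): name is "scene" or "top"; returns a dict with "frame" (420x560x3 uint8, blue, green, red), "mtx" (3x3 intrinsics, pixels), "k1" (the pictures are not rectified: a ray, as slopes to the right and down, at radius r is drawn at 1 + k1 r^2 times it, then the intrinsics apply), "R" (3x3) and "t" (3): a world point X has camera coordinates R X + t. Camera axes: x right, y down, z forward; pixel columns grow to the right and rows downward; lengths in m; the calibration is good to about 2 mm. A picture is of the moment at which its call begins. There is no depth.
- sign_off(): hands the job in, once; it reports no verdict.
The state is a dict: "time": time; "qpos": joint angles; "qd": joint speeds; "effort": joint torques, N m; "tool_pos": TCP position; "tcp_rot": TCP orientation; "ft_force": force on the tool from outside, world axes, zero at the start; "wrist_torque": the same for the moment, N m; "opening": finger opening in m.
Only numpy, scipy, OpenCV 4.12 (cv2) and the standard library are available. Lean on these libraries where they do the work, as an engineer would, in place of code of your own. Each camera call takes 0.05 s, during which the arm holds its last target.

## Task

Push the cast conduit body that lies on the deck of the marking machine home for marking: its long side against both dowels and its blind end against the end stop, lying flat under the marking head, then let go. Do not knock the marking head, and leave the coupling on the deck and the conduit body and junction box beside the machine where they stand.

Things in the scene. Friction and masses are not known exactly. Their poses are not given: they have to be found in the camera images.
- fixture: Marking machine, bolted to the bench. Its x axis points from its open front edge to its back with the column (the front faces the robot's left, so x runs roughly along world -y), y away from the robot to the end stop, z up; origin on the bench top. In this frame, mm: dark steel deck x -150 to 100, y -115 to 98, top at z 12; column behind the dowels x 62 to 98, y -35 to 35, to z 364. Its points have the same axes.
- head: Grey marking head, rigid on the column, frame as the fixture's. It overhangs the seat: x -24 to 68, y -55 to 55 mm, underside z 150, top z 245; a thin stylus (x 30, y 0) hangs to z 100. An upright gripper cannot reach the seat below it: lean the tool so that the fingers point forward and down under the head, from the open front.
- dowel_near (a point): Foot, on the deck, of the one nearer the robot of two round upright steel dowels, 12 mm diameter, 30 mm tall, at fixture (44, -35, 12) mm; its front side is at x 38.
- dowel_far (a point): Foot, on the deck, of the other dowel, the same size, at fixture (44, 40, 12) mm.
- stop_face (a point): End stop: steel block beyond the far end of the seat, 44 (x) x 22 (y) x 32 (z) mm, standing on the deck. This point is the middle of the lower edge of its working face, at fixture (20, 65, 12) mm; the face looks to -y, the block lies on the +y side.
- seat (a point): Where the centre of the casting must be when it is home: fixture frame (20, 0, 29) mm, with the casting's y axis along the fixture's y axis.
- casting_center (a point): Centre of the casting, 17 mm above its underside: a loose grey cast conduit body, about 0.25 kg, lying on the deck in front of the head. 36 mm wide (x, straight flanks at +-18), 130 long (y, -65 to 65), 34 high, with its cover 39. The blind end is at +y and starts roughly toward the end stop; the round hub (34 mm diameter, flat face) is at -y. Axes as the casting's own.
- casting: The same casting; origin at the centre of its underside.
- coupling: Bystander: dark pipe coupling standing on the deck behind the dowels, beside the column on the robot's side; 44 across, 41 high; origin at the centre of its underside.
- other_body: Bystander: a second conduit body like the casting, lying on the bench behind the column (robot's right of the deck); 36 x 130 x 39, long along its y; origin at the centre of its underside.
- junction_box: Bystander: grey octagonal junction box on the bench in front of the deck's open front; 65 across, 38 high; origin at the centre of its underside.
Not all that is in view belongs to the job. Leave any green or red look-alike of the casting alone.

How it is judged (in metres and radians):
At the end, for the whole second after the job is handed in: The casting lies still and flat on the deck, its centre within 3 mm of the seat along each fixture axis and its length within 0.04 rad of the fixture's y axis: flank at both dowels, blind end at the end stop (x of casting_center in the frame of seat between -0.003 and 0.003 m and y of casting_center in the frame of seat between -0.003 and 0.003 m and z of casting_center in the frame of seat between -0.003 and 0.003 m and angle between the y axis of casting and the y axis of fixture, either way round below 0.04 rad and angle between casting's own z axis and vertical below 0.04 rad and linear speed of casting below 0.01 m/s); the robot touches nothing.
It fails at once if the marking head is knocked (more than 10 N from arm or fingers) (contact force between any of the arm, the fingers and head above 10 N).
It fails at once if a neighbouring bystander is moved more than 20 mm (distance of any of coupling, other_body, junction_box from where it was at the start of the episode above 0.02 m).
It also fails if it takes over 53 s, if anything falls off the work surface, if the arm or the gripper's body presses on something with over 40 N, if the wrist force passes 120 N, or if a joint passes its speed limit or range.

## Working session

There is one attempt and no reset: what is moved stays moved. The work goes in short steps, Python scripts to look and compute and a tool call to move; the robot and the scene stay as the last step left them, time stands still between calls to the robot, and variables do not carry over. Pictures are saved under pics/ and viewed, and the job is handed in when it is done.

Besides the shell and the picture viewer there is one more tool, called after "Call:" as name(argument=value, ...), one argument or row to a line, values as JSON. play_rows: Moves the arm, as the interface text tells. Shift numbers are shares of 20 cm and turn numbers shares of 0.5 rad, none past 1 either way. Its arguments: {"type":"object","properties":{"rows":{"type":"array","items":{"type":"array","items":{"type":"array","items":{"type":"number","minimum":-1,"maximum":1}}}},"newtons":{"type":"number"}},"required":["rows"]}

```bash
ls; mkdir -p pics
python3 - <<'E'
from workcell import sense, capture
import cv2
print(sense())
for n in ("scene","top"):
    c=capture(n); cv2.imwrite(f"pics/{n}0.png",c["frame"]); print(n,c["mtx"],c["k1"],c["R"],c["t"])
E
```

```text
pics
{'time': 0.0, 'qpos': array([-7.62789283e+01,  3.02678831e+00,  8.03138007e+01,  1.56161266e-03,
        9.67479168e+01, -4.02914257e+00]), 'qd': array([ 0.00485623, -0.08743194,  0.02499544,  0.01190868, -0.0448048 ,
        0.03603566]), 'effort': array([ 1.39839599e-04, -3.81669581e+01, -3.60187733e+01, -3.12199563e-05,
        6.25042841e-03,  6.21669543e-06]), 'tool_pos': array([ 0.16000331, -0.49971257,  0.23046947]), 'tcp_rot': array([-95.0331561 ,  89.91148055, 102.71724046]), 'ft_force': array([-0.46347973,  0.56895967, -0.60112644]), 'wrist_torque': array([0.03927022, 0.01218906, 0.0512439 ]), 'opening': 0.08553827182522535}
scene [[541.01969947   0.         276.96726869]
 [  0.         541.01969947 213.28722623]
 [  0.           0.           1.        ]] -0.10838241164605762 [[-0.80901433 -0.58775306  0.00649269]
 [-0.35917624  0.48558503 -0.79699411]
 [ 0.46528298 -0.64711168 -0.60395218]] [0.35934485 0.2593846  1.1088381 ]
top [[408.25408561   0.         277.54365409]
 [  0.         408.25408561 206.08456196]
 [  0.           0.           1.        ]] 0.020519980698669824 [[-0.26255055 -0.96490193  0.00560998]
 [-0.90695539  0.24479021 -0.34279683]
 [ 0.32939205 -0.0950895  -0.93939282]] [0.06755566 0.51590746 0.75639273]
```

View pics/scene0.png

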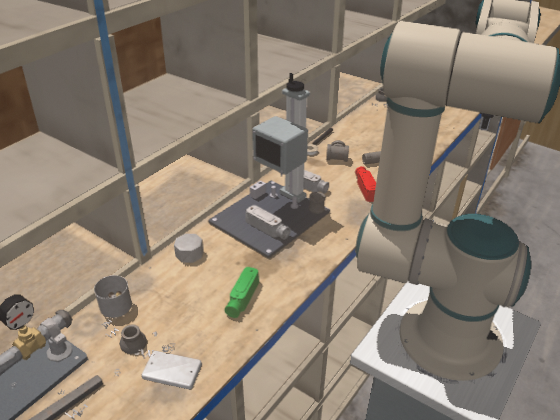

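View pics/top0.png

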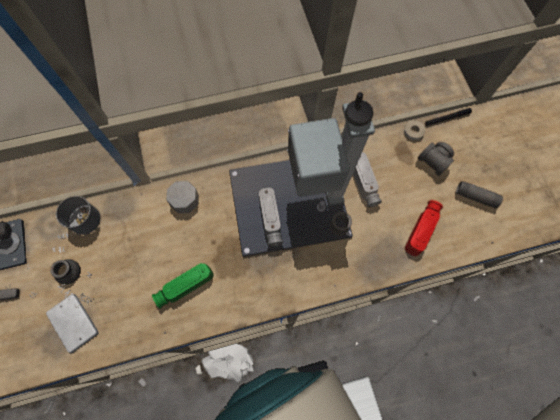

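The top view shows the deck spanning about (232,165) to (350,250). A grey casting lies on it at (270,217) with its hub toward the robot at (274,240). Look-alikes are the green body (183,285), the red body (425,228) and the grey other_body behind the column (368,183). The one on the deck fits the description, so I'll enlarge it to confirm.

```bash
cat > h.py <<'E'
import numpy as np, cv2
def ray(c,uv):
    K=c["mtx"];k=c["k1"]
    d=cv2.undistortPoints(np.array(uv,float).reshape(-1,1,2),K,np.array([k,0,0,0.])).reshape(-1,2)
    D=np.c_[d,np.ones(len(d))]@c["R"]; o=-c["R"].T@c["t"]
    return o,D
def onz(c,uv,z):
    o,D=ray(c,uv); s=(z-o[2])/D[:,2]; return o+D*s[:,None]
def proj(c,X):
    X=np.atleast_2d(X).astype(float)
    p,_=cv2.projectPoints(X,cv2.Rodrigues(c["R"])[0],c["t"],c["mtx"],np.array([c["k1"],0,0,0.]));return p.reshape(-1,2)
E
python3 - <<'E'
from workcell import capture
import cv2,pickle
a=capture("scene");b=capture("top");pickle.dump((a,b),open("c0.pkl","wb"))
cv2.imwrite("pics/tc.png",cv2.resize(b["frame"][140:265,215:365],None,fx=5.2,fy=4.8*5.2/4.8*0.92,interpolation=cv2.INTER_CUBIC)) if 0 else cv2.imwrite("pics/tc.png",cv2.resize(b["frame"][145:265,220:370],None,fx=5,fy=5,interpolation=cv2.INTER_CUBIC))
cv2.imwrite("pics/sc.png",cv2.resize(a["frame"][165:265,200:350],None,fx=5,fy=5,interpolation=cv2.INTER_CUBIC))
E
```

```text
(no output)
```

View pics/tc.png

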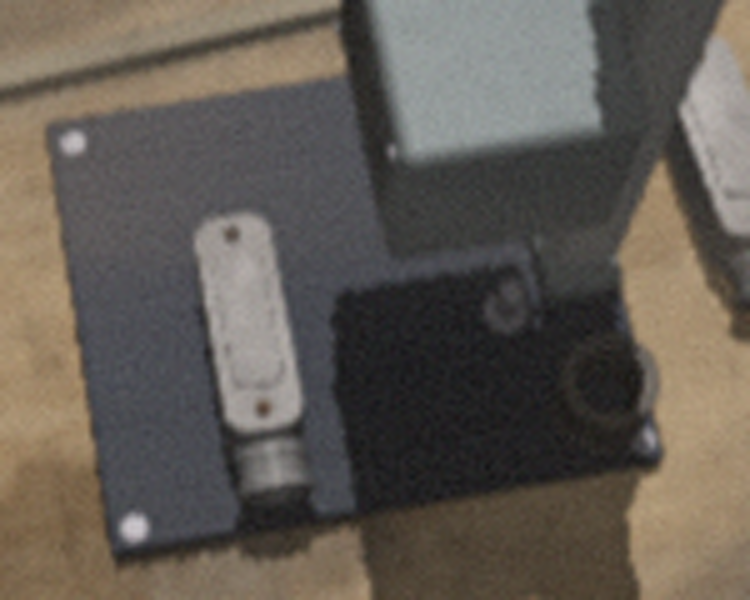

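View pics/sc.png

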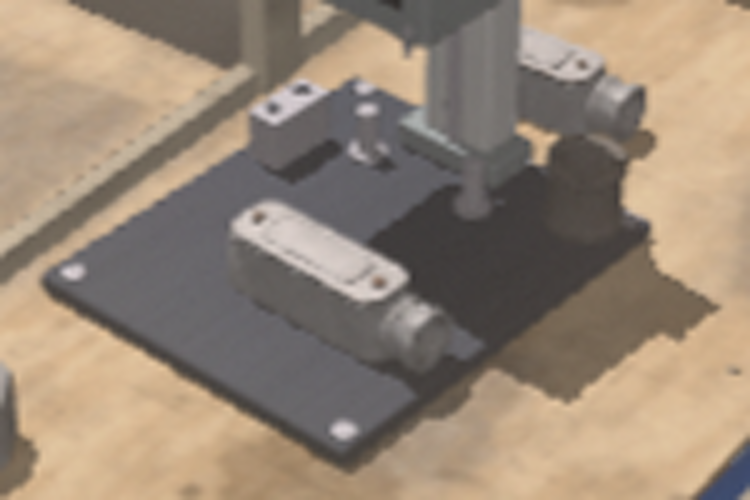

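```bash
cat > m.py <<'E'
import pickle,numpy as np
from h import *
a,b=pickle.load(open("c0.pkl","rb"))
T=lambda l:np.array(l,float)/5+[220-.4,145-.4]
S=lambda l:np.array(l,float)/5+[200-.4,165-.4]
F=np.array([[-150,98],[-150,-115],[100,-115]])/1000.
obs=[(onz(b,T([[48,126],[115,556],[661,458]]),.012)),(onz(a,S([[43,277],[345,460],[650,226]]),.012))]
for o in obs:
    print(o.round(4).tolist(), np.linalg.norm(o[0]-o[1]),np.linalg.norm(o[2]-o[1]))
P=np.vstack([o[:,:2] for o in obs]); Q=np.vstack([F,F])
H=(Q-Q.mean(0)).T@(P-P.mean(0)); th=np.arctan2(H[0,1]-H[1,0],H[0,0]+H[1,1])
R=np.array([[np.cos(th),-np.sin(th)],[np.sin(th),np.cos(th)]]);t=P.mean(0)-R@Q.mean(0)
print("yaw",np.degrees(th),t, "res",((Q@R.T+t-P)*1000).round(1).tolist())
E
python3 m.py
```

```text
[[0.6608, 0.0083, 0.012], [0.4517, 0.0262, 0.012], [0.4316, -0.2184, 0.012]] 0.20979525178395741 0.2454141220761908
[[0.6587, 0.0087, 0.012], [0.4475, 0.0295, 0.012], [0.4283, -0.2168, 0.012]] 0.2122144953827259 0.2470691561393909
yaw -94.95648670483463 [ 0.5511778  -0.13063994] res [[1.0, 2.0], [-2.2, 2.5], [-3.6, -2.0], [3.1, 1.7], [2.0, -0.8], [-0.3, -3.5]]
```

The crops confirm it: the grey body in front of the head, with the stop at scene crop (290,120) and dowels at (368,130) and (473,190). Next I'll measure the casting and bystanders and refine the fixture fit.

```bash
cat >> m.py <<'E'
# refined: reprojection LSQ over x,y,yaw
from scipy.optimize import least_squares
PT=[((-150,98,12),[48,126]),((-150,-115,12),[115,556]),((100,-115,12),[661,458])]
PS=[((-150,98,12),[43,277]),((-150,-115,12),[345,460]),((100,-115,12),[650,226]),((44,40,42),[368,110])]
def W(p,X):
    c,s=np.cos(p[2]),np.sin(p[2]);X=np.array(X,float)/1000
    return np.c_[c*X[:,0]-s*X[:,1]+p[0],s*X[:,0]+c*X[:,1]+p[1],X[:,2]]
def f(p):
    return np.r_[(proj(b,W(p,[q[0] for q in PT]))-T([q[1] for q in PT])).ravel(),(proj(a,W(p,[q[0] for q in PS]))-S([q[1] for q in PS])).ravel()]
r=least_squares(f,[*t,th]);p=r.x;print("fix",p[:2],np.degrees(p[2]),r.fun.round(1))
def fx(Xw):
    c,s=np.cos(p[2]),np.sin(p[2]);d=Xw[:,:2]-p[:2];return np.c_[c*d[:,0]+s*d[:,1],-s*d[:,0]+c*d[:,1]]*1000
print("top blind end mid, screws, cover hub end",fx(onz(b,T([[230,212],[232,234],[263,408],[268,432]]),.051)).round(1).tolist())
print("scene screws",fx(onz(a,S([[260,217],[379,283]]),.051)).round(1).tolist())
print("hub face ctr scene",fx(onz(a,S([[432,338]]),.029)).round(1).tolist())
print("hub face top edge topview",fx(onz(b,T([[275,497]]),.046)).round(1).tolist())
print("box",fx(onz(b,[[183,195]],.038)).round(1),"coupling",fx(onz(b,T([[610,380]]),.053)).round(1))
pickle.dump(p,open("fix.pkl","wb"))
E
python3 m.py
```

```text
[[0.6608, 0.0083, 0.012], [0.4517, 0.0262, 0.012], [0.4316, -0.2184, 0.012]] 0.20979525178395741 0.2454141220761908
[[0.6587, 0.0087, 0.012], [0.4475, 0.0295, 0.012], [0.4283, -0.2168, 0.012]] 0.2122144953827259 0.2470691561393909
yaw -94.95648670483463 [ 0.5511778  -0.13063994] res [[1.0, 2.0], [-2.2, 2.5], [-3.6, -2.0], [3.1, 1.7], [2.0, -0.8], [-0.3, -3.5]]
fix [ 0.55195118 -0.13144991] -94.88455205601701 [-0.7 -0.5 -0.5  0.9  1.6  0.8 -1.3 -0.3 -0.4 -0.8  0.7 -0.9 -0.3  0.2]
top blind end mid, screws, cover hub end [[-73.5, 21.9], [-74.4, 11.3], [-75.0, -70.2], [-74.8, -81.1]]
scene screws [[-73.8, 9.0], [-74.9, -72.5]]
hub face ctr scene [[-69.6, -102.7]]
hub face top edge topview [[-76.7, -108.4]]
box [[-257.4   40.8]] coupling [[ 73.8 -84.9]]
```

```bash
cat > plan.py <<'E'
import sys,pickle,numpy as np
from scipy.spatial.transform import Rotation as Ro
from workcell import sense
p=pickle.load(open("fix.pkl","rb"))
def fR(): return Ro.from_euler('z',p[2])
def tgtR(a,sg,yaw=0):
    a=np.radians(a); x=np.array([np.cos(a),0,-np.sin(a)]); y=np.array([0,sg,0.]); z=np.cross(x,y)
    return fR()*Ro.from_euler('z',yaw,degrees=True)*Ro.from_matrix(np.c_[x,y,z])
def state(verbose=True):
    s=sense(); R=Ro.from_euler('xyz',s["tcp_rot"],degrees=True); pf=fR().inv().apply(s["tool_pos"]-[p[0],p[1],0])*1000
    if verbose:
        print("t",round(s["time"],2),"fix mm",pf.round(1),"F fix",fR().inv().apply(s["ft_force"]).round(1),"open",round(s["opening"]*1000,1),"q",s["qpos"].round(0))
        M=fR().inv().as_matrix()@R.as_matrix(); print("tool x,y in fix",M[:,0].round(3),M[:,1].round(3))
    return s,R,pf
def to(pos,a,sg,yaw=0):
    s,R,pf=state(False); Rt=tgtR(a,sg,yaw)
    d=fR().apply((np.array(pos)-pf)/1000); dt=R.inv().apply(d)/0.2; w=(R.inv()*Rt).as_rotvec()/0.5
    print("->",pos,a,"shift",dt.round(3),"turn",w.round(3), "rows>=",max(np.linalg.norm(dt)*.2/.0417,np.degrees(np.linalg.norm(w)*.5)/7.16).round(1))
E
python3 - <<'E'
from plan import *
state()
for sg in(1,-1):
    for a in (90,70,45): to([-110,-150,230],a,sg)
E
```

```text
t 0.2 fix mm [ 400.4 -359.1  230.8] F fix [0.2 0.9 0.1] open 85.5 q [-76.   3.  80.  -0.  97.  -4.]
tool x,y in fix [-0.001 -0.    -1.   ] [ 0.923  0.385 -0.001]
-> [-110, -150, 230] 90 shift [ 0.006 -1.953 -1.947] turn [-2.351e+00 -1.000e-03  2.000e-03] rows>= 13.2
-> [-110, -150, 230] 70 shift [ 0.006 -1.953 -1.947] turn [-2.326 -0.617  0.412] rows>= 13.2
-> [-110, -150, 230] 45 shift [ 0.006 -1.953 -1.947] turn [-2.223 -1.383  0.923] rows>= 13.2
-> [-110, -150, 230] 90 shift [ 0.006 -1.953 -1.947] turn [3.932e+00 2.000e-03 1.000e-03] rows>= 15.7
-> [-110, -150, 230] 70 shift [ 0.006 -1.953 -1.947] turn [3.886 0.458 0.686] rows>= 15.9
-> [-110, -150, 230] 45 shift [ 0.006 -1.953 -1.947] turn [3.698 1.023 1.533] rows>= 16.5
```

Call:
play_rows(
  rows=[
    [[0,-0.2,-0.2,-0.2,0,0,-1],[0,-0.4,-0.4,-0.4,0,0,-1],[0,-0.6,-0.6,-0.6,0,0,-1],[0,-0.8,-0.8,-0.8,0,0,-1],[0,-0.97,-0.97,-1,0,0,-1],[0,-0.97,-0.97,-1,0,0,-1],[0,-0.97,-0.97,-1,0,0,-1],[0,-0.97,-0.97,-1,0,0,-1],[0,-0.97,-0.97,-1,0,0,-1]],
  ],
)

```text
time: 0.95
tool_pos: [0.2861, -0.2552, 0.2312]
tcp_rot: [-171.8, 90.0, 54.7]
ft_force: [0.4, -0.3, 0.2]
opening: 0.0003
```

Run:
```python
from plan import *
state()
for a in (90,70,45): to([-110,-150,200],a,1)
```

```text
t 0.95 fix mm [ 145.9 -254.4  231.2] F fix [0.3 0.4 0.2] open 0.3 q [-47. -21. 102.   0.  99.  -4.]
tool x,y in fix [-0.  0. -1.] [ 0.623  0.782 -0.   ]
-> [-110, -150, 200] 90 shift [ 0.156 -0.39  -1.326] turn [-1.346 -0.    -0.   ] rows>= 6.7
-> [-110, -150, 200] 70 shift [ 0.156 -0.39  -1.326] turn [-1.332 -0.672  0.235] rows>= 6.7
-> [-110, -150, 200] 45 shift [ 0.156 -0.39  -1.326] turn [-1.275 -1.51   0.528] rows>= 8.2
```

Call:
play_rows(
  rows=[
    [[0.02,-0.06,-0.2,-0.16,-0.1,0.03,-1],[0.04,-0.12,-0.4,-0.32,-0.2,0.07,-1],[0.06,-0.18,-0.6,-0.48,-0.3,0.1,-1],[0.08,-0.24,-0.8,-0.65,-0.4,0.14,-1],[0.1,-0.3,-0.98,-0.8,-0.5,0.18,-1],[0.1,-0.3,-0.98,-0.95,-0.6,0.21,-1],[0.1,-0.3,-0.98,-0.95,-0.67,0.23,-1],[0.1,-0.3,-0.98,-0.95,-0.67,0.23,-1]],
  ],
)

```text
time: 1.62
tool_pos: [0.3775, -0.0711, 0.2104]
tcp_rot: [4.8, 69.8, -101.0]
ft_force: [-0.4, -0.2, 0.0]
opening: -0.0002
```

Run:
```python
from plan import *
state()
for a in (70,60,45): to([-70,-140,150],a,1)
```

```text
t 1.62 fix mm [ -45.3 -179.   210.4] F fix [ 0.2 -0.4  0. ] open -0.2 q [ -2. -18. 104. -20.  97.  12.]
tool x,y in fix [ 0.343 -0.037 -0.939] [0.184 0.983 0.029]
-> [-70, -140, 150] 70 shift [ 0.234  0.16  -0.253] turn [-0.368  0.01   0.073] rows>= 1.8
-> [-70, -140, 150] 60 shift [ 0.234  0.16  -0.253] turn [-0.36  -0.338  0.104] rows>= 2.0
-> [-70, -140, 150] 45 shift [ 0.234  0.16  -0.253] turn [-0.346 -0.861  0.152] rows>= 3.8
```

Call:
play_rows(
  rows=[
    [[0.08,0.05,-0.08,-0.12,-0.12,0.03,-1],[0.16,0.1,-0.16,-0.24,-0.24,0.06,-1],[0.23,0.16,-0.25,-0.36,-0.4,0.1,-1],[0.23,0.16,-0.25,-0.36,-0.5,0.12,-1],[0.23,0.16,-0.25,-0.36,-0.5,0.12,-1],[0.23,0.16,-0.25,-0.36,-0.5,0.12,-1]],
  ],
)

```text
time: 2.12
tool_pos: [0.4183, -0.0508, 0.1507]
tcp_rot: [-0.2, 55.5, -95.0]
ft_force: [0.3, -0.6, 1.0]
opening: 0.0
```

Run:
```python
from plan import *
state()
to([-68,-140,40],55,1)
to([-68,-140,23],55,1)
from workcell import capture; import cv2
cv2.imwrite("pics/s1.png",capture("scene")["frame"])
```

```text
t 2.12 fix mm [ -68.9 -140.   150.7] F fix [0.5 0.4 1. ] open 0.0 q [  9.  -5. 103. -33.  91.  16.]
tool x,y in fix [ 0.567 -0.001 -0.824] [ 0.     1.    -0.002]
-> [-68, -140, 40] 55 shift [ 0.458  0.001 -0.31 ] turn [ 0.002 -0.016  0.003] rows>= 2.7
-> [-68, -140, 23] 55 shift [ 0.528  0.001 -0.358] turn [ 0.002 -0.016  0.003] rows>= 3.1
```

View pics/s1.png

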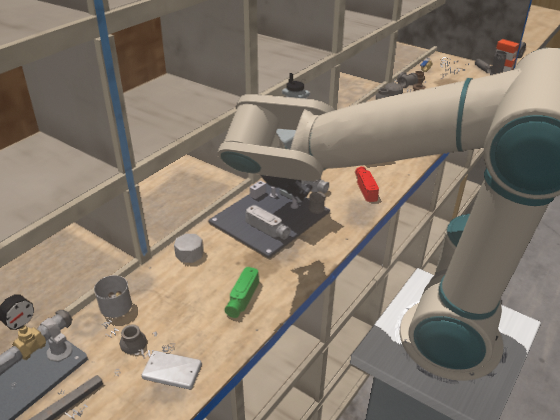

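The arm is to the left of and above the head, and nothing has been disturbed. Next is the descent beside the hub face.

Call:
play_rows(
  rows=[
    [[0.13,0,-0.09,0,0,0,-1],[0.26,0,-0.18,0,0,0,-1],[0.4,0,-0.27,0,0,0,-1],[0.5,0,-0.34,0,-0.02,0,-1],[0.528,0,-0.36,0,-0.02,0,-1],[0.528,0,-0.36,0,-0.02,0,-1]],
  ],
)

```text
time: 2.67
tool_pos: [0.418, -0.0525, 0.0233]
tcp_rot: [-0.1, 54.9, -95.2]
ft_force: [0.6, -0.3, -0.6]
opening: -0.0002
```

Run:
```python
from plan import *
state()
for y in (-115,-80): to([-68,y,23],55,1)
from workcell import capture; import cv2
f=capture("top")["frame"]
cv2.imwrite("pics/t2.png",cv2.resize(f[145:285,200:370],None,fx=4,fy=4,interpolation=cv2.INTER_CUBIC))
```

```text
t 2.67 fix mm [ -67.3 -140.2   23.3] F fix [ 0.2  0.6 -0.6] open -0.2 q [  9.   6. 109. -35.  78.  26.]
tool x,y in fix [ 0.574 -0.003 -0.819] [ 0.003  1.    -0.001]
-> [-68, -115, 23] 55 shift [-0.001  0.126 -0.004] turn [-0.003  0.002  0.006] rows>= 0.6
-> [-68, -80, 23] 55 shift [-0.002  0.301 -0.004] turn [-0.003  0.002  0.006] rows>= 1.4
```

View pics/t2.png

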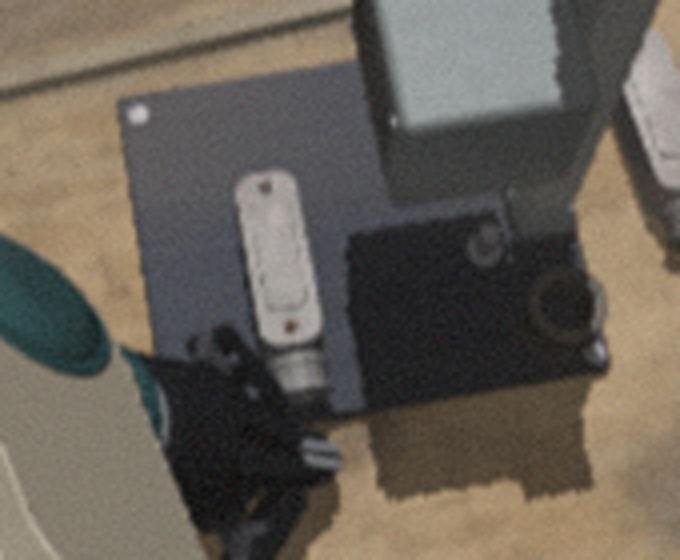

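The shut fingertips are at crop (322,455), just robot-side of the hub (303,385). Next I'll push gently along +y and watch how the casting follows.

Call:
play_rows(
  rows=[
    [[0,0.03,0,0,0,0,-1],[0,0.06,0,0,0,0,-1],[0,0.08,0,0,0,0,-1],[0,0.1,0,0,0,0,-1],[0,0.115,0,0,0,0,-1],[0,0.13,0,0,0,0,-1],[0,0.145,0,0,0,0,-1],[0,0.16,0,0,0,0,-1],[0,0.175,0,0,0,0,-1],[0,0.175,0,0,0,0,-1]],
  ],
)

```text
time: 3.55
tool_pos: [0.4546, -0.0552, 0.0249]
tcp_rot: [0.2, 55.0, -94.8]
ft_force: [-0.3, 0.6, -0.9]
opening: -0.0001
```

Run:
```python
from plan import *
state()
from workcell import capture; import cv2
f=capture("top")["frame"]
cv2.imwrite("pics/t3.png",cv2.resize(f[145:285,200:370],None,fx=4,fy=4,interpolation=cv2.INTER_CUBIC))
```

```text
t 3.55 fix mm [ -67.6 -103.5   24.9] F fix [-0.6 -0.3 -0.9] open -0.1 q [  8.  11. 103. -35.  78.  24.]
tool x,y in fix [ 0.574  0.    -0.819] [0.002 1.    0.002]
```

View pics/t3.png

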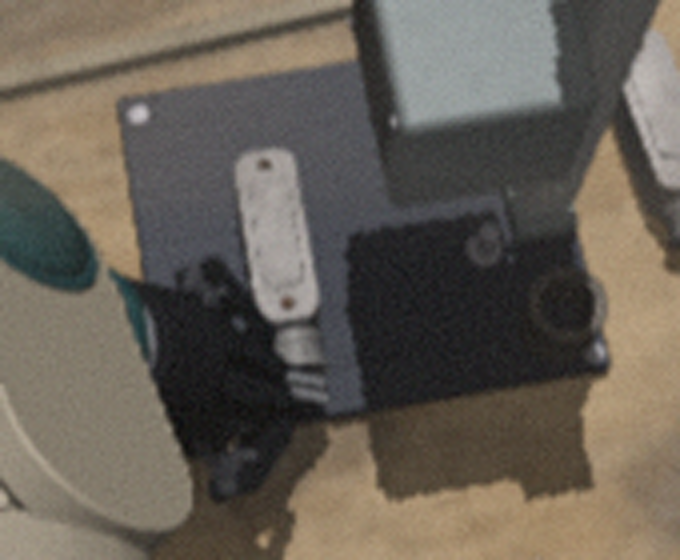

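```bash
cat > cast.py <<'E'
import pickle,numpy as np,sys
from h import *
p=pickle.load(open("fix.pkl","rb"))
a,b=pickle.load(open("c0.pkl","rb"))
def fx(Xw):
    c,s=np.cos(p[2]),np.sin(p[2]);d=Xw[:,:2]-p[:2];return np.c_[c*d[:,0]+s*d[:,1],-s*d[:,0]+c*d[:,1]]*1000
def casting(c,px,crop,k,z=.051):
    q=fx(onz(c,np.array(px,float)/k+np.array(crop)-.4,z)); d=q[0]-q[1]
    m=q.mean(0); u=d/np.linalg.norm(d); ctr=m-u*0  # screw mid
    print("screws",q.round(1).tolist(),"yaw deg",np.degrees(np.arctan2(-d[0],d[1])).round(2),"centre~",(m-u*13.5).round(1))
E
python3 - <<'E'
from cast import *
casting(b,[[232,234],[263,408]],[220,145],5)
casting(b,[[264,163],[288,302]],[200,145],4)
E
```

```text
screws [[-74.4, 11.3], [-75.0, -70.2]] yaw deg -0.42 centre~ [-74.8 -42.9]
screws [[-72.8, 25.8], [-73.9, -56.5]] yaw deg -0.73 centre~ [-73.5 -28.8]
```

Call:
play_rows(
  rows=[
    [[0,0.02,0,0,0,0,-1],[0,0.04,0,0,0,0,-1],[0,0.055,0,0,0,0,-1],[0,0.07,0,0,0,0,-1],[0,0.085,0,0,0,0,-1],[0,0.1,0,0,0,0,-1],[0,0.11,0,0,0,0,-1],[0,0.115,0,0,0,0,-1],[0,0.1,0,0,0,0,-1],[0,0.06,0,0,0,0,-1],[0,0.0,0,0,0,0,-1]],
  ],
)

```text
time: 4.52
tool_pos: [0.4543, -0.0552, 0.025]
tcp_rot: [0.3, 55.0, -94.8]
ft_force: [1.1, -0.3, -0.2]
opening: 0.0001
```

Run:
```python
from plan import *
state()
for q in ([-68,-105,110],[-150,5,110],[-135,5,60],[-130,5,16]): to(q,48,1)
from workcell import capture; import cv2
f=capture("top")["frame"]
cv2.imwrite("pics/t4.png",cv2.resize(f[145:285,200:370],None,fx=4,fy=4,interpolation=cv2.INTER_CUBIC))
```

```text
t 4.52 fix mm [ -67.7 -103.8   25. ] F fix [ 0.2  1.1 -0.2] open 0.1 q [  8.  11. 103. -35.  78.  25.]
tool x,y in fix [ 0.574  0.001 -0.819] [0.002 1.    0.003]
-> [-68, -105, 110] 48 shift [-0.349 -0.005  0.243] turn [-0.007 -0.244 -0.002] rows>= 2.0
-> [-150, 5, 110] 48 shift [-0.584  0.544 -0.095] turn [-0.007 -0.244 -0.002] rows>= 3.9
-> [-135, 5, 60] 48 shift [-0.336  0.544 -0.177] turn [-0.007 -0.244 -0.002] rows>= 3.2
-> [-130, 5, 16] 48 shift [-0.141  0.543 -0.283] turn [-0.007 -0.244 -0.002] rows>= 3.0
```

View pics/t4.png

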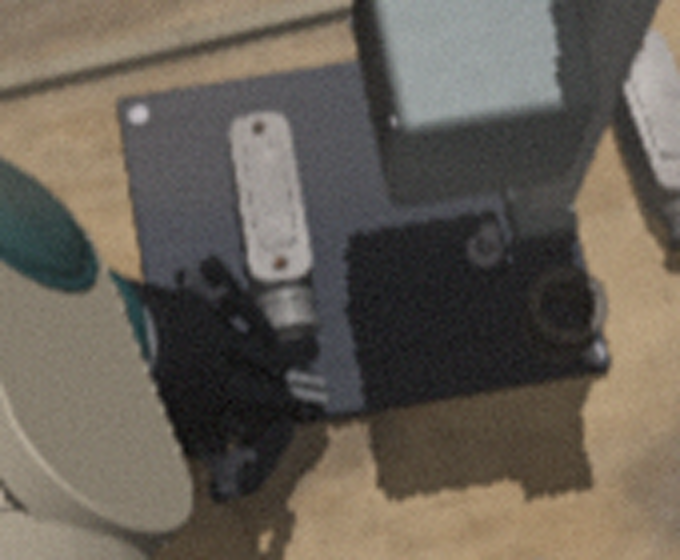

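The casting now has its cover screws at crop (259,127) and (281,263), so it moved about 38 mm and stayed straight. Next I'll lift, go round to the open front and lean further, with the fingers half open.

Call:
play_rows(
  rows=[
    [[-0.12,0,0.08,0,-0.05,0,-1],[-0.24,0,0.16,0,-0.1,0,-0.5],[-0.36,0,0.24,0,-0.15,0,0.18],[-0.42,0.14,0.13,0,-0.2,0,0.18],[-0.48,0.28,0.05,0,-0.24,0,0.18],[-0.54,0.42,-0.03,0,-0.24,0,0.18],[-0.58,0.54,-0.1,0,-0.24,0,0.18],[-0.58,0.54,-0.1,0,-0.24,0,0.18],[-0.46,0.54,-0.14,0,-0.24,0,0.18],[-0.34,0.54,-0.18,0,-0.24,0,0.18],[-0.24,0.54,-0.23,0,-0.24,0,0.18],[-0.18,0.54,-0.27,0,-0.24,0,0.18],[-0.18,0.54,-0.27,0,-0.24,0,0.18]],
  ],
)

```text
time: 5.65
tool_pos: [0.5629, -0.0004, 0.0196]
tcp_rot: [-0.5, 48.0, -95.4]
ft_force: [-0.3, -0.8, -1.1]
opening: 0.0505
```

Run:
```python
from plan import *
state()
for q in ([-120,6,22],[-60,6,22],[-20,6,22]): to(q,48,1)
from workcell import capture; import cv2
f=capture("top")["frame"]
cv2.imwrite("pics/t5.png",cv2.resize(f[145:285,200:370],None,fx=4,fy=4,interpolation=cv2.INTER_CUBIC))
from cast import *
casting(b,[[259,127],[281,263]],[200,145],4)
```

```text
t 5.65 fix mm [-131.5   -0.2   19.6] F fix [ 0.8 -0.2 -1.1] open 50.5 q [ 14.  32.  80. -39.  87.  28.]
tool x,y in fix [ 0.669 -0.006 -0.743] [ 0.003  1.    -0.006]
-> [-120, 6, 22] 48 shift [0.029 0.031 0.051] turn [0.004 0.    0.012] rows>= 0.3
-> [-60, 6, 22] 48 shift [0.23  0.032 0.274] turn [0.004 0.    0.012] rows>= 1.7
-> [-20, 6, 22] 48 shift [0.364 0.032 0.422] turn [0.004 0.    0.012] rows>= 2.7
screws [[-71.9, 47.8], [-73.7, -33.9]] yaw deg -1.3 centre~ [-73.1  -6.5]
```

View pics/t5.png

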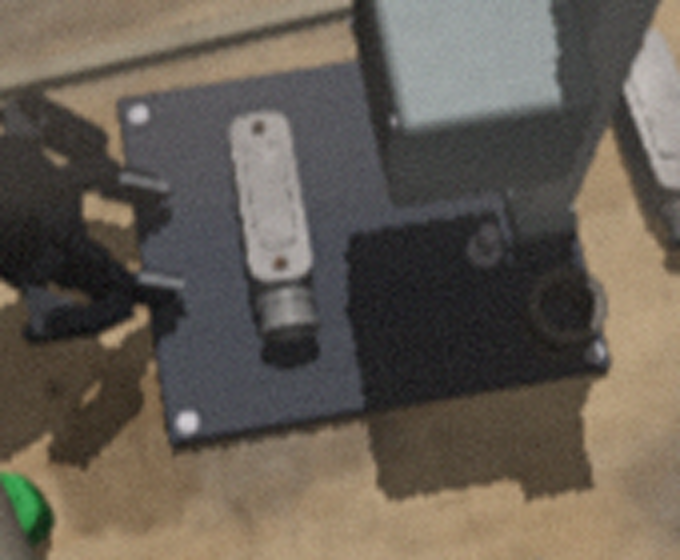

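The two fingertips are at crop (165,190) and (180,285), in front of the flank and straddling the casting's middle. Next I'll push along +x.

Call:
play_rows(
  rows=[
    [[0.03,0.03,0.05,0,0,0.01,0.18],[0.06,0.03,0.09,0,0,0.01,0.18],[0.09,0.03,0.12,0,0,0.01,0.18],[0.11,0.03,0.143,0,0,0.01,0.18],[0.13,0.03,0.165,0,0,0.01,0.18],[0.15,0.03,0.187,0,0,0.01,0.18],[0.17,0.03,0.209,0,0,0.01,0.18],[0.19,0.03,0.231,0,0,0.01,0.18],[0.21,0.03,0.253,0,0,0.01,0.18],[0.23,0.03,0.275,0,0,0.01,0.18],[0.23,0.03,0.275,0,0,0.01,0.18]],
  ],
)

```text
time: 6.62
tool_pos: [0.5635, -0.0732, 0.0242]
tcp_rot: [0.0, 48.0, -94.8]
ft_force: [0.1, -0.7, 0.6]
opening: 0.0505
```

Run:
```python
from plan import *
state()
for q in ([-40,6,22],[-14,6,22]): to(q,48,1)
from workcell import capture; import cv2
f=capture("top")["frame"]
cv2.imwrite("pics/t6.png",cv2.resize(f[145:285,200:370],None,fx=4,fy=4,interpolation=cv2.INTER_CUBIC))
cv2.imwrite("pics/s6.png",cv2.resize(capture("scene")["frame"][110:260,180:360],None,fx=4,fy=4,interpolation=cv2.INTER_CUBIC))
```

```text
t 6.62 fix mm [-59.1   6.6  24.2] F fix [0.7 0.2 0.6] open 50.5 q [  8.  29.  83. -41.  82.  24.]
tool x,y in fix [ 0.669  0.    -0.743] [-0.     1.     0.001]
-> [-40, 6, 22] 48 shift [ 0.072 -0.003  0.063] turn [-0.001  0.    -0.001] rows>= 0.5
-> [-14, 6, 22] 48 shift [ 0.159 -0.003  0.16 ] turn [-0.001  0.    -0.001] rows>= 1.1
```

View pics/t6.png

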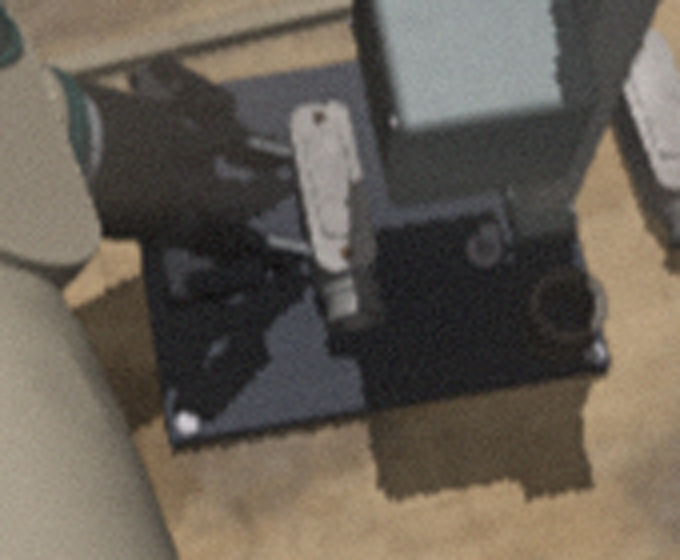

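View pics/s6.png

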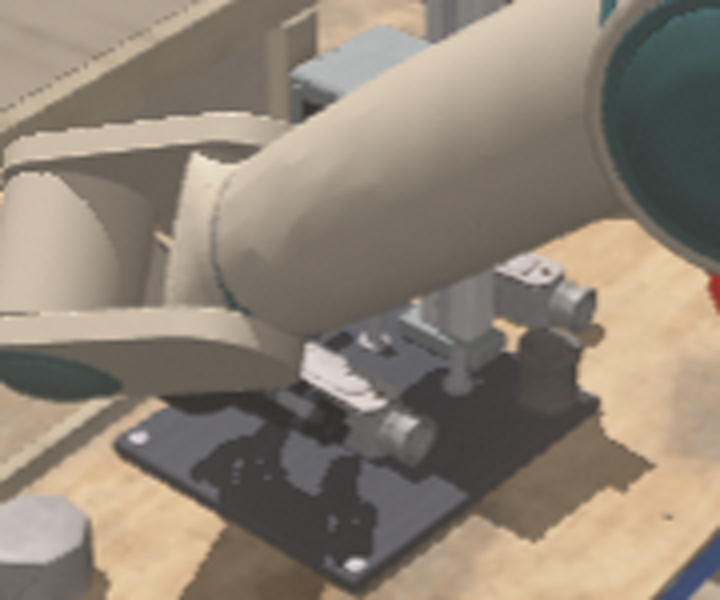

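The casting is moving straight, with screws at crop (320,117) and (345,252). The wrist and gripper are well clear of the head. I'll carry on toward the dowels.

Call:
play_rows(
  rows=[
    [[0.02,0,0.016,0,0,0,0.18],[0.035,0,0.032,0,0,0,0.18],[0.05,0,0.048,0,0,0,0.18],[0.065,0,0.064,0,0,0,0.18],[0.08,0,0.08,0,0,0,0.18],[0.095,0,0.096,0,0,0,0.18],[0.11,0,0.112,0,0,0,0.18],[0.125,0,0.128,0,0,0,0.18],[0.14,0,0.144,0,0,0,0.18],[0.155,0,0.16,0,0,0,0.18],[0.155,0,0.16,0,0,0,0.18]],
  ],
)

```text
time: 7.63
tool_pos: [0.5593, -0.1178, 0.0222]
tcp_rot: [-0.0, 48.0, -94.9]
ft_force: [0.3, 0.7, -0.5]
opening: 0.0504
```

Run:
```python
from plan import *
state()
for q in ([-5,6,22],[0,6,22]): to(q,48,1)
from workcell import capture; import cv2
f=capture("top")["frame"]
cv2.imwrite("pics/t7.png",cv2.resize(f[145:285,200:370],None,fx=4,fy=4,interpolation=cv2.INTER_CUBIC))
cv2.imwrite("pics/s7.png",cv2.resize(capture("scene")["frame"][110:260,180:360],None,fx=4,fy=4,interpolation=cv2.INTER_CUBIC))
```

```text
t 7.63 fix mm [-14.2   6.2  22.2] F fix [-0.7  0.2 -0.5] open 50.4 q [  3.  27.  85. -43.  78.  21.]
tool x,y in fix [ 0.669 -0.001 -0.743] [ 0.001  1.    -0.   ]
-> [-5, 6, 22] 48 shift [ 0.032 -0.001  0.034] turn [-0.001  0.     0.001] rows>= 0.2
-> [0, 6, 22] 48 shift [ 0.048 -0.001  0.052] turn [-0.001  0.     0.001] rows>= 0.3
```

View pics/t7.png

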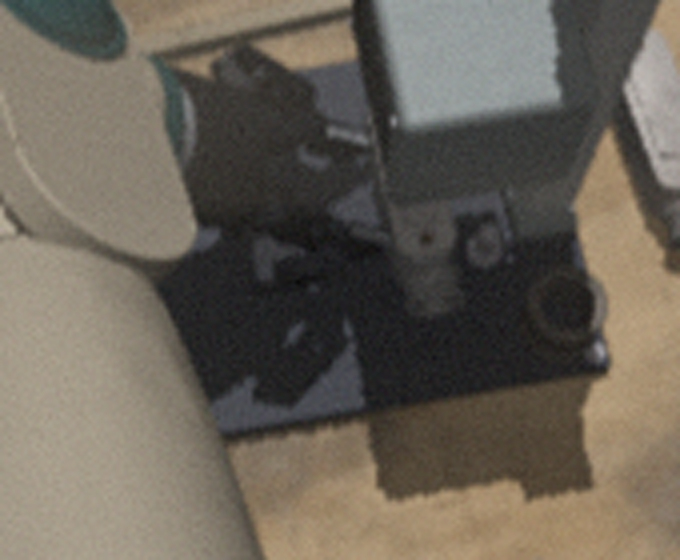

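View pics/s7.png

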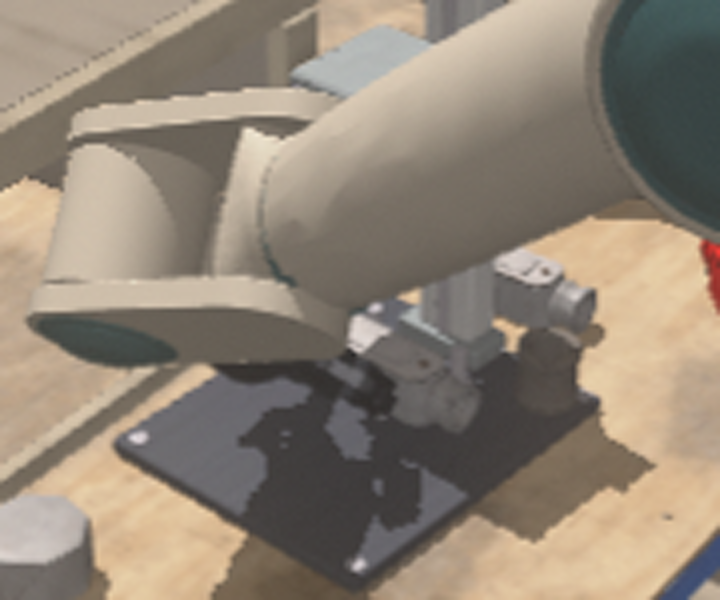

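Run:
```python
from cast import *
casting(b,[[320,117],[345,252]],[200,145],4)
print(fx(onz(b,np.array([[428,237]])/4+[199.6,144.6],.051)))
```

```text
screws [[-37.2, 47.8], [-38.4, -33.8]] yaw deg -0.84 centre~ [-38.   -6.5]
[[  7.87880676 -33.2920364 ]]
```

Call:
play_rows(
  rows=[
    [[0.007,0,0.008,0,0,0,0.18],[0.014,0,0.015,0,0,0,0.18],[0.02,0,0.022,0,0,0,0.18],[0.027,0,0.03,0,0,0,0.18],[0.034,0,0.037,0,0,0,0.18],[0.036,0,0.04,0,0,0,0.18],[0.036,0,0.04,0,0,0,0.18]],
  ],
)

```text
time: 8.32
tool_pos: [0.5579, -0.1284, 0.0216]
tcp_rot: [-0.1, 48.0, -95.0]
ft_force: [0.6, 0.2, -0.9]
opening: 0.0504
```

Run:
```python
from plan import *
state()
for q in ([-1,6,22],[1,6,22],[3,6,22]): to(q,48,1)
```

```text
t 8.32 fix mm [-3.6  5.7 21.6] F fix [-0.3  0.5 -0.9] open 50.4 q [  2.  27.  86. -43.  78.  21.]
tool x,y in fix [ 0.669 -0.002 -0.743] [ 0.001  1.    -0.002]
-> [-1, 6, 22] 48 shift [0.007 0.002 0.011] turn [0.001 0.001 0.004] rows>= 0.1
-> [1, 6, 22] 48 shift [0.014 0.002 0.018] turn [0.001 0.001 0.004] rows>= 0.1
-> [3, 6, 22] 48 shift [0.021 0.002 0.026] turn [0.001 0.001 0.004] rows>= 0.2
```

Call:
play_rows(
  rows=[
    [[0.004,0.001,0.005,0,0,0,0.18],[0.007,0.001,0.01,0,0,0,0.18],[0.01,0.001,0.014,0,0,0,0.18],[0.01,0.001,0.014,0,0,0,0.18]],
  ],
)

```text
time: 8.65
tool_pos: [0.5579, -0.131, 0.0221]
tcp_rot: [-0.1, 48.1, -95.0]
ft_force: [-1.5, 7.1, 1.4]
opening: 0.0503
```

Run:
```python
from plan import *
state()
for q in ([2,6,22],[4,6,22]): to(q,48,1)
```

```text
t 8.65 fix mm [-1.   5.8 22.1] F fix [-6.9 -2.1  1.4] open 50.3 q [  2.  27.  86. -43.  78.  20.]
tool x,y in fix [ 0.668 -0.002 -0.744] [ 0.001  1.    -0.002]
-> [2, 6, 22] 48 shift [0.01  0.001 0.011] turn [ 0.001 -0.002  0.003] rows>= 0.1
-> [4, 6, 22] 48 shift [0.017 0.001 0.018] turn [ 0.001 -0.002  0.003] rows>= 0.1
```

Contact reads 7 N at TCP x = -1, as predicted. I'll press about 1.5 mm further so it seats on both dowels.

Call:
play_rows(
  rows=[
    [[0.003,0,0.003,0,0,0,0.18],[0.006,0,0.006,0,0,0,0.18],[0.006,0,0.006,0,0,0,0.18]],
  ],
)

```text
time: 8.9
tool_pos: [0.5579, -0.1311, 0.0221]
tcp_rot: [-0.1, 48.2, -95.0]
ft_force: [-1.8, 11.7, 3.4]
opening: 0.0507
```

Run:
```python
from plan import *
state()
from workcell import capture; import cv2
f=capture("top")["frame"]
cv2.imwrite("pics/t8.png",cv2.resize(f[145:245,260:360],None,fx=6,fy=6,interpolation=cv2.INTER_CUBIC))
cv2.imwrite("pics/s8.png",cv2.resize(capture("scene")["frame"][170:230,250:350],None,fx=8,fy=8,interpolation=cv2.INTER_CUBIC))
```

```text
t 8.9 fix mm [-0.9  5.9 22.1] F fix [-11.5  -2.8   3.4] open 50.7 q [  2.  27.  86. -43.  78.  20.]
tool x,y in fix [ 0.667 -0.001 -0.745] [ 0.     1.    -0.001]
```

View pics/t8.png

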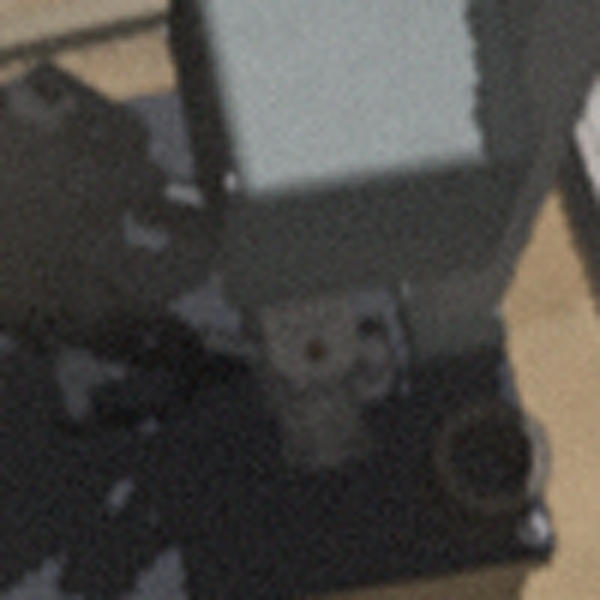

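View pics/s8.png

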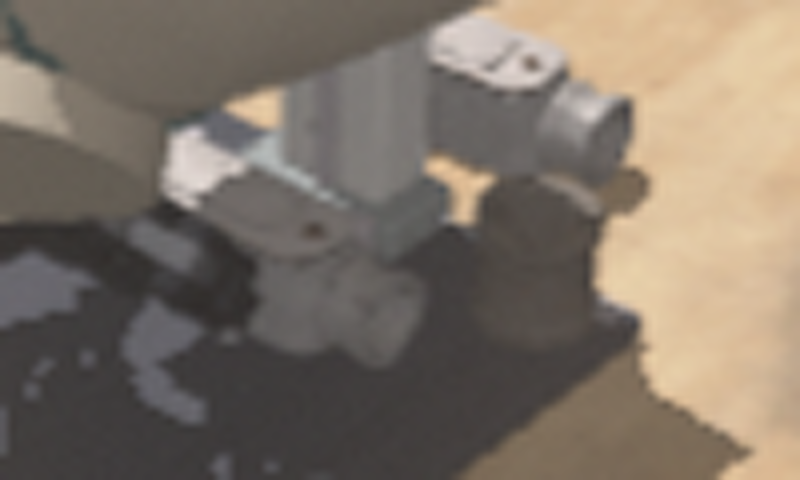

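The casting is flush against the near dowel (top crop (375,375)), and 11.5 N on two fingers suggests both dowels. Next I'll back off, shut the fingers and go round to the hub end with a little more lean.

Call:
play_rows(
  rows=[
    [[-0.03,0,-0.035,0,0,0,0.18],[-0.08,0,-0.09,0,0,0,0.0],[-0.134,0,-0.149,0,-0.05,0,-1],[-0.18,-0.02,-0.19,0,-0.1,0,-1],[-0.18,-0.12,-0.19,0,-0.15,0,-1],[-0.18,-0.24,-0.19,0,-0.2,0,-1],[-0.18,-0.36,-0.19,0,-0.21,0,-1],[-0.18,-0.46,-0.19,0,-0.21,0,-1],[-0.18,-0.51,-0.19,0,-0.21,0,-1],[-0.18,-0.51,-0.19,0,-0.21,0,-1]],
  ],
)

```text
time: 9.83
tool_pos: [0.459, -0.07, 0.0234]
tcp_rot: [-0.2, 42.1, -95.0]
ft_force: [0.6, -0.4, 0.7]
opening: -0.0002
```

Run:
```python
from plan import *
state()
for q in ([-20,-97,25],[19,-97,25]): to(q,42,1)
from workcell import capture; import cv2
f=capture("top")["frame"]
cv2.imwrite("pics/t9.png",cv2.resize(f[145:285,200:370],None,fx=4,fy=4,interpolation=cv2.INTER_CUBIC))
cv2.imwrite("pics/s9.png",cv2.resize(capture("scene")["frame"][110:260,180:360],None,fx=4,fy=4,interpolation=cv2.INTER_CUBIC))
```

```text
t 9.83 fix mm [-53.3 -97.8  23.4] F fix [0.4 0.6 0.7] open -0.2 q [ 12.  18. 100. -46.  82.  32.]
tool x,y in fix [ 0.742 -0.002 -0.671] [-0.     1.    -0.003]
-> [-20, -97, 25] 42 shift [0.118 0.004 0.118] turn [ 0.005 -0.004  0.004] rows>= 0.8
-> [19, -97, 25] 42 shift [0.263 0.004 0.249] turn [ 0.005 -0.004  0.004] rows>= 1.7
```

View pics/t9.png

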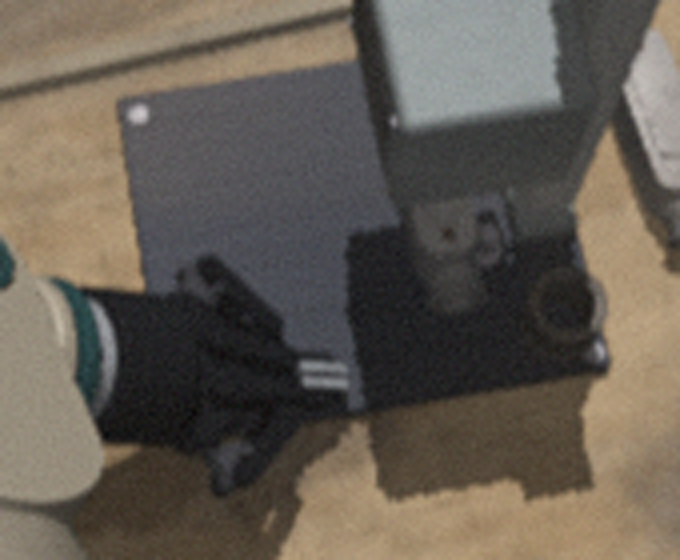

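View pics/s9.png

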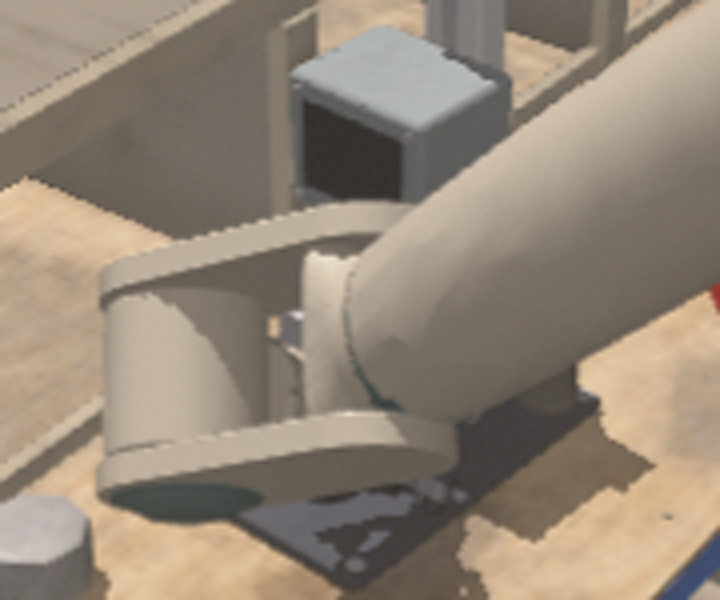

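The fingertips at crop (345,375) are robot-side of the hub (455,300) and short of the coupling (570,305). Moving in beside the hub face.

Call:
play_rows(
  rows=[
    [[0.04,0,0.04,0,0,0,-1],[0.08,0,0.08,0,0,0,-1],[0.12,0,0.12,0,0,0,-1],[0.16,0,0.155,0,0,0,-1],[0.2,0,0.19,0,0,0,-1],[0.24,0,0.23,0,0,0,-1],[0.263,0,0.25,0,0,0,-1],[0.263,0,0.25,0,0,0,-1]],
  ],
)

```text
time: 10.6
tool_pos: [0.4547, -0.1438, 0.0258]
tcp_rot: [-0.0, 42.2, -95.0]
ft_force: [0.8, 0.8, 0.2]
opening: -0.0003
```

Run:
```python
from plan import *
state()
for q in ([20,-85,25],[20,-75,25]): to(q,42,1)
from workcell import capture; import cv2
f=capture("top")["frame"]
cv2.imwrite("pics/t10.png",cv2.resize(f[145:285,200:370],None,fx=4,fy=4,interpolation=cv2.INTER_CUBIC))
```

```text
t 10.6 fix mm [ 20.6 -95.8  25.8] F fix [-0.9  0.7  0.2] open -0.3 q [  3.  15. 104. -49.  77.  27.]
tool x,y in fix [ 0.741 -0.001 -0.671] [ 0.002  1.    -0.   ]
-> [20, -85, 25] 42 shift [ 0.     0.054 -0.005] turn [-0.001 -0.006  0.003] rows>= 0.3
-> [20, -75, 25] 42 shift [ 0.     0.104 -0.005] turn [-0.001 -0.006  0.003] rows>= 0.5
```

View pics/t10.png

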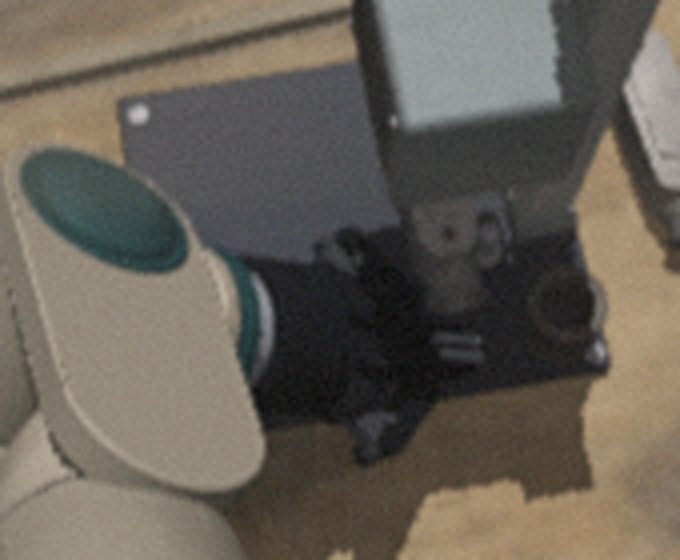

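Tips at crop (462,348) are just in front of the hub face and well clear of the coupling (568,305). Now the slow +y push.

Call:
play_rows(
  rows=[
    [[0,0.02,0,0,0,0,-1],[0,0.04,0,0,0,0,-1],[0,0.055,0,0,0,0,-1],[0,0.065,0,0,0,0,-1],[0,0.073,0,0,0,0,-1],[0,0.08,0,0,0,0,-1],[0,0.087,0,0,0,0,-1],[0,0.094,0,0,0,0,-1],[0,0.094,0,0,0,0,-1]],
  ],
)

```text
time: 11.4
tool_pos: [0.4737, -0.1447, 0.0257]
tcp_rot: [-0.0, 42.2, -95.0]
ft_force: [-1.9, -1.3, 2.1]
opening: -0.0001
```

Run:
```python
from plan import *
state()
```

```text
t 11.4 fix mm [ 19.9 -76.9  25.7] F fix [ 1.4 -1.7  2.1] open -0.1 q [  3.  18. 101. -49.  77.  26.]
tool x,y in fix [ 0.741 -0.001 -0.671] [ 0.001  1.    -0.   ]
```

Call:
play_rows(
  rows=[
    [[0,0.005,0,0,0,0,-1],[0,0.01,0,0,0,0,-1],[0,0.015,0,0,0,0,-1],[0,0.015,0,0,0,0,-1]],
  ],
)

```text
time: 11.73
tool_pos: [0.4749, -0.1451, 0.0257]
tcp_rot: [-0.3, 42.1, -95.3]
ft_force: [-12.4, 3.3, 7.5]
opening: -0.0001
```

Run:
```python
from plan import *
state()
```

```text
t 11.73 fix mm [ 20.2 -75.6  25.7] F fix [ -2.2 -12.7   7.5] open -0.1 q [  3.  18. 100. -49.  77.  26.]
tool x,y in fix [ 0.742 -0.006 -0.67 ] [ 0.004  1.    -0.004]
```

There is a firm stop at TCP y = -75.6 (predicted -75) with 12.7 N, so the blind end is on the stop. I'll back off and look.

Call:
play_rows(
  rows=[
    [[0,-0.01,0,0,0,0,-1],[0,-0.04,0,0,0,0,-1],[0,-0.08,0,0,0,0,-1],[-0.06,-0.08,-0.06,0,0,0,-1],[-0.14,-0.08,-0.14,0,0,0,-1],[-0.22,-0.08,-0.22,0,0,0,-1],[-0.3,-0.08,-0.27,0,0,0,-0.5],[-0.38,-0.08,-0.32,0,0,0,0.18],[-0.38,-0.08,-0.32,0,0,0,0.18]],
  ],
)

```text
time: 12.48
tool_pos: [0.4686, -0.0423, 0.0298]
tcp_rot: [-0.2, 42.2, -95.0]
ft_force: [0.8, -0.3, 0.2]
opening: 0.0359
```

Run:
```python
from plan import *
state()
from workcell import capture; import cv2,pickle
b=capture("top");a=capture("scene");pickle.dump((a,b),open("c1.pkl","wb"))
cv2.imwrite("pics/t11.png",cv2.resize(b["frame"][145:245,260:360],None,fx=6,fy=6,interpolation=cv2.INTER_CUBIC))
cv2.imwrite("pics/s11.png",cv2.resize(a["frame"][110:260,180:360],None,fx=4,fy=4,interpolation=cv2.INTER_CUBIC))
```

```text
t 12.48 fix mm [-81.7 -90.6  29.8] F fix [0.2 0.9 0.2] open 35.9 q [ 15.  20.  97. -44.  85.  33.]
tool x,y in fix [ 0.741 -0.002 -0.671] [ 0.001  1.    -0.002]
```

View pics/t11.png

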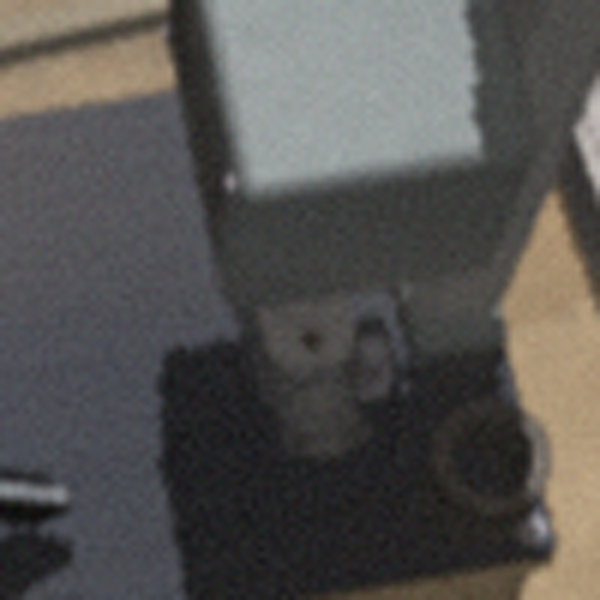

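View pics/s11.png

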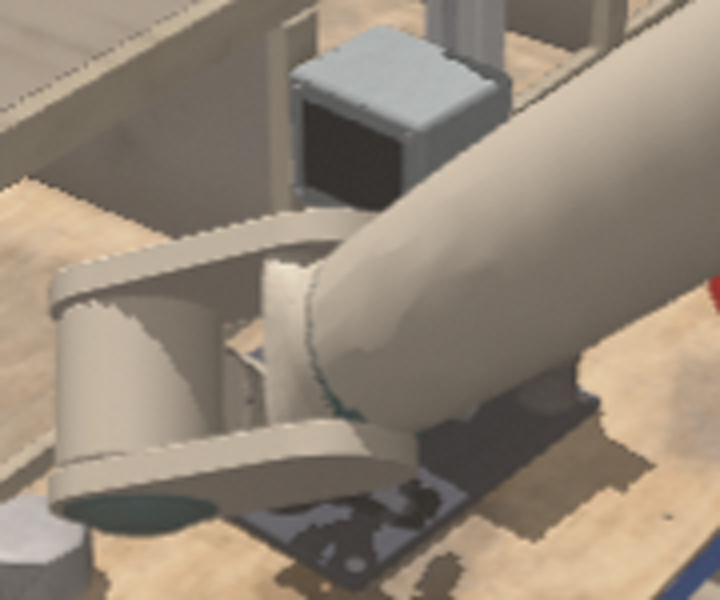

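Run:
```python
from cast import *
print(fx(onz(b,np.array([[316,349],[310,340]])/6+[259.6,144.6],.051)).round(1))
# expected pixel of hub screw / hub top / hub face when home, crop coords
c,s=np.cos(p[2]),np.sin(p[2])
for q in ([20,-27.5,51],[20,-65,46],[2,-35,51],[38,-35,51]):
    X=[c*q[0]/1e3-s*q[1]/1e3+p[0],s*q[0]/1e3+c*q[1]/1e3+p[1],q[2]/1e3]; print(q,((proj(b,X)-[259.6,144.6])*6).round(0))
from plan import *
for q in ([-81,5,60],[-60,5,22],[-12,5,22]): to(q,46,1)
```

```text
[[ 20.6 -33. ]
 [ 19.2 -29.2]]
[20, -27.5, 51] [[311. 335.]]
[20, -65, 46] [[332. 436.]]
[2, -35, 51] [[267. 363.]]
[38, -35, 51] [[364. 346.]]
-> [-81, 5, 60] 46 shift [-0.111  0.48   0.109] turn [0.002 0.136 0.009] rows>= 2.4
-> [-60, 5, 22] 46 shift [0.094 0.481 0.039] turn [0.002 0.136 0.009] rows>= 2.4
-> [-12, 5, 22] 46 shift [0.272 0.482 0.2  ] turn [0.002 0.136 0.009] rows>= 2.8
```

The visible hub screw gives (19.2, -29.2), against about (20, -27.5) expected when home, so it agrees within 2 mm. I'll re-press the flank with both fingers, then clear the arm for an unobstructed look.

Call:
play_rows(
  rows=[
    [[0,0.1,0,0,0.03,0,0.18],[0,0.25,0,0,0.08,0,0.18],[0.03,0.4,0.02,0,0.13,0,0.18],[0.09,0.48,0.04,0,0.136,0,0.18],[0.14,0.48,0.08,0,0.136,0,0.18],[0.19,0.48,0.12,0,0.136,0,0.18],[0.23,0.48,0.16,0,0.136,0,0.18],[0.25,0.48,0.18,0,0.136,0,0.18],[0.27,0.48,0.2,0,0.136,0,0.18],[0.27,0.48,0.2,0,0.136,0,0.18]],
  ],
)

```text
time: 13.42
tool_pos: [0.557, -0.1204, 0.0227]
tcp_rot: [-0.3, 46.0, -95.3]
ft_force: [-0.2, -0.0, 0.1]
opening: 0.0504
```

Run:
```python
from plan import *
state()
for q in ([-4,5,22],[0,5,22],[2,5,22]): to(q,46,1)
```

```text
t 13.42 fix mm [-11.4   4.1  22.7] F fix [ 0.  -0.2  0.1] open 50.4 q [  4.  28.  85. -44.  79.  22.]
tool x,y in fix [ 0.695 -0.005 -0.719] [ 0.003  1.    -0.004]
-> [-4, 5, 22] 46 shift [0.028 0.005 0.024] turn [0.   0.   0.01] rows>= 0.2
-> [0, 5, 22] 46 shift [0.042 0.005 0.039] turn [0.   0.   0.01] rows>= 0.3
-> [2, 5, 22] 46 shift [0.049 0.005 0.046] turn [0.   0.   0.01] rows>= 0.3
```

Call:
play_rows(
  rows=[
    [[0.012,0.003,0.01,0,0,0.01,0.18],[0.024,0.003,0.021,0,0,0.01,0.18],[0.032,0.003,0.029,0,0,0.01,0.18],[0.038,0.003,0.035,0,0,0.01,0.18],[0.042,0.003,0.039,0,0,0.01,0.18],[0.046,0.003,0.043,0,0,0.01,0.18],[0.046,0.003,0.043,0,0,0.01,0.18]],
  ],
)

```text
time: 14.0
tool_pos: [0.5568, -0.1314, 0.0221]
tcp_rot: [0.0, 46.1, -94.8]
ft_force: [-2.7, 10.1, 3.6]
opening: 0.0501
```

Run:
```python
from plan import *
state()
for q in ([-60,5,30],[-110,-60,130],[-110,-200,250]): to(q,60,1)
```

```text
t 14.0 fix mm [-0.5  4.8 22.1] F fix [-9.8 -3.5  3.6] open 50.1 q [  3.  27.  86. -45.  78.  22.]
tool x,y in fix [ 0.693  0.001 -0.721] [-0.001  1.     0.   ]
-> [-60, 5, 30] 60 shift [-0.235  0.001 -0.187] turn [ 0.001  0.485 -0.002] rows>= 1.9
-> [-110, -60, 130] 60 shift [-0.769 -0.323 -0.021] turn [ 0.001  0.485 -0.002] rows>= 4.0
-> [-110, -200, 250] 60 shift [-1.202 -1.023  0.395] turn [ 0.001  0.485 -0.002] rows>= 7.8
```

Call:
play_rows(
  rows=[
    [[-0.02,0,-0.02,0,0,0,0.18],[-0.08,0,-0.07,0,0,0,0.18],[-0.16,0,-0.13,0,0,0,0.18],[-0.24,0,-0.19,0,0.1,0,0.18],[-0.36,-0.05,-0.17,0,0.2,0,0.18],[-0.5,-0.12,-0.12,0,0.3,0,0.18],[-0.64,-0.22,-0.07,0,0.4,0,0.18],[-0.77,-0.36,0,0,0.48,0,0.18],[-0.86,-0.52,0.1,0,0.48,0,0.18],[-0.93,-0.68,0.2,0,0.48,0,0.18],[-0.98,-0.82,0.28,0,0.48,0,0.18],[-0.98,-0.95,0.38,0,0.48,0,0.18],[-0.98,-0.95,0.38,0,0.48,0,0.18]],
  ],
)

```text
time: 15.08
tool_pos: [0.3724, -0.0351, 0.2199]
tcp_rot: [0.9, 59.9, -94.1]
ft_force: [-0.1, 0.2, 0.5]
opening: 0.0503
```

Run:
```python
from plan import *
state()
from workcell import capture; import cv2,pickle
b=capture("top");a=capture("scene");pickle.dump((a,b),open("c1.pkl","wb"))
cv2.imwrite("pics/t12.png",b["frame"])
cv2.imwrite("pics/s12.png",a["frame"])
cv2.imwrite("pics/s12c.png",cv2.resize(a["frame"][165:265,200:350],None,fx=5,fy=5,interpolation=cv2.INTER_CUBIC))
```

```text
t 15.08 fix mm [ -80.7 -187.1  219.9] F fix [-0.2 -0.2  0.5] open 50.3 q [ 10. -18. 105. -30. 100.  12.]
tool x,y in fix [ 0.501  0.007 -0.865] [-0.001  1.     0.008]
```

View pics/s12.png

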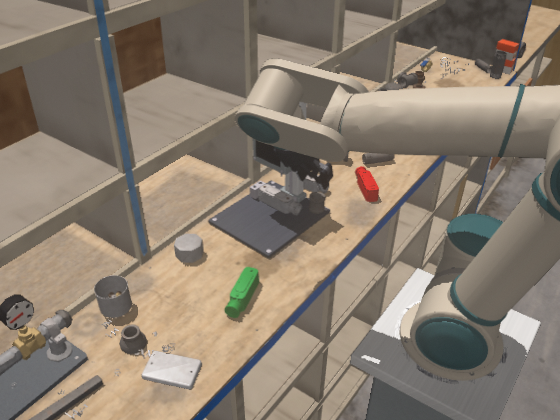

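View pics/s12c.png

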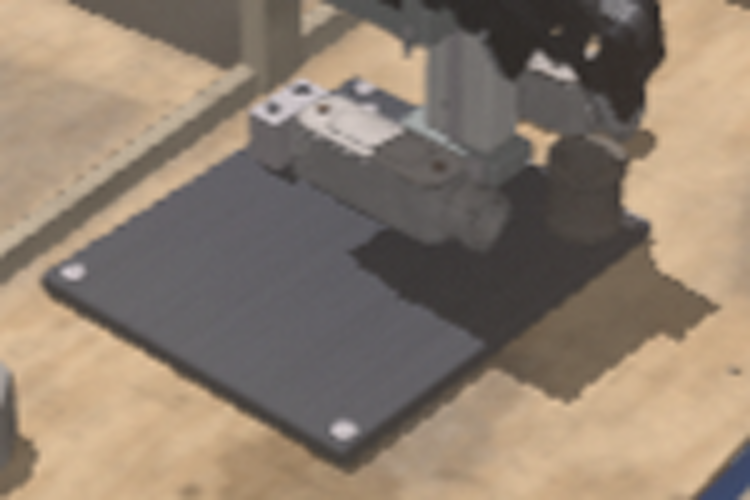

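The arm is clear. The casting at crop (300–505, 95–245) lies flat with its blind end meeting the stop block (300,130). The screws are at (323,107) and (440,166).

Run:
```python
from cast import *
casting(a,[[260,217],[379,283]],[200,165],5)
casting(a,[[323,107],[440,166]],[200,165],5)
c,s=np.cos(p[2]),np.sin(p[2])
for q in ([20,13.7+13.5*1+13.8,51],[20,-27.5,51],[2,65,12],[-2,65,44],[2,65,51],[38,65,51],[44,40,42],[44,-35,42]):
    X=[c*q[0]/1e3-s*q[1]/1e3+p[0],s*q[0]/1e3+c*q[1]/1e3+p[1],q[2]/1e3]; print(q,((proj(a,X)-[199.6,164.6])*5).round(0))
import cv2
A,B=pickle.load(open("c1.pkl","rb"))
cv2.imwrite("pics/s13.png",cv2.resize(A["frame"][175:220,245:305],None,fx=12,fy=12,interpolation=cv2.INTER_CUBIC))
```

```text
screws [[-73.8, 9.0], [-74.9, -72.5]] yaw deg -0.81 centre~ [-74.6 -45.2]
screws [[21.5, 51.5], [21.3, -31.1]] yaw deg -0.16 centre~ [21.3 -3.3]
[20, 41.0, 51] [[336. 115.]]
[20, -27.5, 51] [[433. 164.]]
[2, 65, 12] [[281. 172.]]
[-2, 65, 44] [[275. 127.]]
[2, 65, 51] [[280. 113.]]
[38, 65, 51] [[325.  85.]]
[44, 40, 42] [[366. 111.]]
[44, -35, 42] [[473. 164.]]
```

View pics/s13.png

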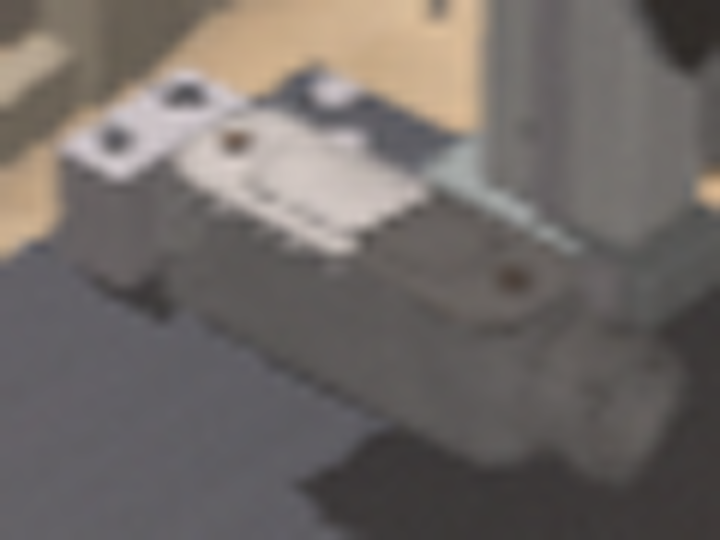

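Checks before handing in:
- **x:** the scene screws give a centre x of 21.3, and the top view gives 19.2.
- **Yaw:** -0.2°.
- **y:** -3.3 raw. The scene view reads about 2 mm low: it gave 2.3 mm less than the top view at the start, and the stop's own edge appears shifted about 1.5 mm the same way. Corrected, y is about -1.
- **Contact:** both pushes ended on hard contact at the predicted places.
- **Bystanders:** they look the same as in the first picture.

Run:
```python
import pickle,cv2,numpy as np
a0,b0=pickle.load(open("c0.pkl","rb"));a1,b1=pickle.load(open("c1.pkl","rb"))
# bystander shift: template match of start patches, (scene: box, coupling) 
for n,f0,f1,(x,y,w,h) in (("box",a0,a1,(172,232,34,34)),("coupling",a0,a1,(308,190,20,24)),("other_body top",b0,b1,(358,155,24,50))):
    t=f0["frame"][y:y+h,x:x+w]; S=f1["frame"][y-12:y+h+12,x-12:x+w+12]
    r=cv2.matchTemplate(S,t,cv2.TM_CCOEFF_NORMED); _,v,_,l=cv2.minMaxLoc(r); print(n,"px shift",l[0]-12,l[1]-12,"score",round(v,2))
from workcell import sign_off,sense
s=sense();print(s["time"],s["ft_force"]);print(sign_off())
```

```text
box px shift 0 0 score 1.0
coupling px shift 0 0 score 1.0
other_body top px shift 0 0 score 0.99
15.1833 [ 0.26522701 -0.03812702 -0.30753004]
the job is handed in; nothing more can be done
None
```

I pushed the casting home under the marking head and handed the job in at 15.2 s with the arm clear. No verdict was reported.

**What I did:**
1. Pushed the hub along +y with shut fingers.
2. Pushed the flank along +x with two spread fingers, leaning in under the head, until it stopped on the dowels (11.5 N).
3. Pushed the hub onto the end stop (12.7 N).
4. Pressed the flank again (9.8 N, stopping in the same place) and backed away.

**Last checks:**
- **Position:** it lies flat in the pictures. Yaw was about -0.2°, and centre x was 21.3 mm in the scene view and 19.2 mm in the top view (target 20).
- **Where the checks disagreed:** the raw scene reading of centre y was -3.3 mm, just outside the 3 mm tolerance. The scene view reads about 2 mm low, which puts y nearer -1 mm, and the hub push ended firmly within 1 mm of where I predicted the stop. The far dowel contact was only inferred from the two-finger force and the yaw, not seen.
- **Surroundings:** the coupling, the other conduit body and the junction box showed zero pixel shift. I saw no contact with the head, and the wrist force was back to about 0 N.

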